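# Press a heat sink home in its glue-up jig with a packing bar

## Task

Pull the flat wooden packing bar up out of the black tool stand and slide it, round nose down, into the gap between heat sink and thin back rail of the one jig where that gap is wide enough for it, well down towards the jig's base. With the bar, push that heat sink squarely flush against its thick stop block, and leave the other heat sink untouched where it is. Finish while holding: keep gripping the bar upright in the gap and keep pressing the heat sink firmly against the stop, touching it with nothing but the bar.

Things in the scene. Friction and masses are not known exactly. Their poses are not given: they have to be found in the camera images.
- bar: packing bar: pale wood, 130 mm long, 24 wide, 12 thick, 60 g, upright in the stand's middle well with about 75 mm showing. Origin at the tip of its lower end (nose, a half round of 6 mm radius about y); z along the bar to its top, x across the thickness, y across the width. About 2 mm of play per side in the well, so it may lean slightly.
- stand: fixed black block, 50 (x) x 100 (y) x 60 (z) mm, origin at the centre of its underside. The bar's well, 55 mm deep (bottom 5 mm above the origin), is in the middle, its narrow direction along x; two empty round wells of 14 mm lie 34 mm to either side in y.
- jig_1: fixed jig, origin at the centre of its underside. Dark base plate 150 (x) x 90 (y) x 10 (z) mm. Grey stop block across the +x end: 20 mm thick, top at z 46 mm, face at x = +50 mm. Thin steel back rail across the -x end: 10 mm thick, top at z 36 mm, inner face at x = -50 mm. sink_1 lies on the plate between them.
- jig_2: a second fixed jig, the same in every size as jig_1; sink_2 lies in it.
- sink_1: aluminium finned heat sink loose on jig_1: 76 mm (x) x 60 (y) x 22 high, 100 to 200 g, flat ends; origin at the centre of its underside, x roughly along the jig's x. Starts 4 to 8 mm short of the stop and up to 3 degrees askew, leaving 16 to 20 mm to the rail: wide enough. Flush, its origin is at x = +12 mm of the jig.
- sink_2: like sink_1 but 88 mm long, loose on jig_2. Starts 4 to 7 mm short of the stop, leaving only 5 to 8 mm to the rail: too narrow for the bar. To be left alone.

How it is judged:
By the outcome, as a careful person would: the job done as asked, in the order asked, and still so for the second after the job is handed in, while the arm keeps its last pose, push and grip.
It also fails if it takes over 48 s, if anything falls off the work surface, if the arm or the gripper's body presses on something with over 40 N, if the wrist force passes 120 N, or if a joint passes its speed limit or range.

## Robot

A 6-joint arm with a two-finger parallel gripper is mounted at the origin on a cart in front of the work surface, level with it; the furniture and walls round the work are solid. World frame = base frame: x ahead of the robot, y to its left, z up, the work surface at z = 0. Lengths are in m, angles in rad, forces in N, time in s.
With the tool pointing down it reaches from about 0.35 to 0.85 m from the base axis. Payload 8.1 kg.
Tool frame: the origin (TCP) lies at the very end of the fingers, on their centre line; the grasp point (between the pads) lies 19 mm behind it; z points along the fingers, y is the line along which they close (so a half turn about z gives the same grasp; the last joint's range is limited). The gripper opens to 93 mm and grips with 3 to 60 N. Pads are 15 mm wide; open, the fingers measure 128 mm over their backs; the gripper's body (75 mm by 188 mm) begins 65 mm behind the grasp point.
Start: joints at [-1.226, 0.13, 1.488, -0, 1.523, -0.085], TCP at [0.25, -0.545, 0.219] pointing down, gripper open.
Joint ranges: [-2.96, 2.96], [-0.89, 2.26], [0.02, 2.5], [-1.34, 4.48], [0, 2.73], [-2.66, 2.66]. Speed limits (rad/s): [2.39, 2.39, 2.79, 3.14, 3.14, 3.14].

## Interface

Orientations are given as a rotation vector (axis times angle).
In Python, from plant import monitor, eyes, ticket gives the robot as it stands.
- The arm moves only by the tool arm_command, never from a script. Its argument "deltas" is a list that holds one entry, the list of rows, each a list of 6 numbers: the shift along the world's x, y, z in cm, then the turn, a rotation vector about the world's x, y, z in degrees. In form: [[[tx, ty, tz, rx, ry, rz], ...]]. A call has 1 to 12 rows; each row shifts and turns the commanded pose from where the row before left it; what a row does not reach is not made up. A row lasts 1/12 s, in which the tool goes at most 41.7 mm and 7.16 degrees, less where a joint would pass 70% of its speed; a pose out of reach is approached as far as the arm can. A call is refused whole if a number of a shift passes 4.17 or a number of a turn 7.16, either way. A call with a gripper value outside its range is refused whole. "gripper" is the opening, from -1 (shut) to 1 (fully open), set as the call begins (left out, the last holds). The fingers move at their own pace and stop on an object; "squeeze" is the grip in N (left out, the last holds). Time passes only in rows, so rows that do not move let the fingers close. It gives the time, the measured TCP pose, the force, the opening and the grip force at its end, in the units of the state.
- monitor.read_state(): the state, without advancing time (a new reading comes with each control period).
- eyes.read_camera(name): name is "side" or "top" or "wrist"; returns the picture (384x512x3 uint8, blue, green, red); there is no depth.
- eyes.camera_model(name): a dict with "fx", "fy", "cx", "cy" (pixels), "k1" (the pictures are not rectified: a ray, as slopes to the right and down, at radius r is drawn at 1 + k1 r^2 times it, then the intrinsics apply), "rvec" (rotation vector, rad) and "tvec" (3), from world to camera coordinates, as OpenCV has them. Camera axes: x right, y down, z forward; pixel columns grow to the right and rows downward; lengths in m; the calibration is good to about 2 mm. A picture is of the moment at which its call begins: read the wrist's pose just before it. camera_model takes no time and is no camera call; for the wrist camera it gives the pose at the moment of the call.
- ticket.close_job(): hands the job in; it is judged then, once.
The state is a dict: "t": time; "q": joint angles; "dq": joint speeds; "joint_torque": joint torques, N m; "tool_pos": TCP position; "orientation": TCP orientation; "force": force on the tool from outside, world axes, zero at the start; "wrist_torque": the same for the moment, N m; "opening": finger opening in m; "gripper_force": force on a finger pad.
Only numpy, scipy, OpenCV 4.12 (cv2) and the standard library are available. Lean on these libraries where they do the work, as an engineer would, in place of code of your own. Each camera call takes 0.05 s, during which the arm holds its last target. There are 200 camera calls.

## Working session

There is one attempt and no reset: what is moved stays moved. The work goes in short steps, Python scripts to look and compute and a tool call to move; the robot and the scene stay as the last step left them, time stands still between calls to the robot, and variables do not carry over. Pictures are saved under pics/ and viewed, at most 10 in all, crops included, and the job is handed in when it is done.

Besides the shell and the picture viewer there is one more tool, called after "Call:" by a JSON object that holds its "op" and its "data". arm_command: Moves the arm, as the interface text tells. Its arguments: {"type":"object","properties":{"deltas":{"type":"array"},"gripper":{"type":"number"},"squeeze":{"type":"number"}},"required":["deltas"]}

```bash
mkdir -p pics; cat > h.py <<'E'
import numpy as np, cv2
from plant import monitor, eyes, ticket
def ray(m,u,v):
    K=np.array([[m['fx'],0,m['cx']],[0,m['fy'],m['cy']],[0,0,1.]])
    d=np.array([(u-m['cx'])/m['fx'],(v-m['cy'])/m['fy']]); s=d.copy()
    for _ in range(30): s=d/(1+m['k1']*(s@s))
    R=cv2.Rodrigues(np.array(m['rvec'],float))[0]; t=np.array(m['tvec'],float).ravel()
    return -R.T@t, R.T@np.array([s[0],s[1],1.])
def onz(m,u,v,z):
    o,d=ray(m,u,v); return o+d*(z-o[2])/d[2]
def proj(m,P):
    R=cv2.Rodrigues(np.array(m['rvec'],float))[0]; p=R@np.array(P,float)+np.array(m['tvec'],float).ravel()
    s=p[:2]/p[2]; s=s*(1+m['k1']*(s@s)); return np.array([s[0]*m['fx']+m['cx'],s[1]*m['fy']+m['cy']])
E
python3 - <<'E'
from h import *
for n in ('top','side'):
    im=eyes.read_camera(n); cv2.imwrite(f'pics/{n}0.png',im); m=eyes.camera_model(n); print(n,m, ray(m,256,192))
s=monitor.read_state(); print(s)
E
```

```text
top {'fx': 437.7943731922002, 'fy': 437.7943731922002, 'cx': 265.8831040581678, 'cy': 192.5815379625581, 'k1': 0.03768035467905622, 'rvec': array([ 2.14677777, -2.18125802,  0.15041577]), 'tvec': array([-0.12288124,  0.60277894,  0.82801179])} (array([ 0.49354455, -0.11895575,  0.89794714]), array([ 0.12543265,  0.00695105, -0.99233548]))
side {'fx': 419.7668762974084, 'fy': 419.7668762974084, 'cx': 259.9054960009004, 'cy': 186.67971745369627, 'k1': -0.06150643705616657, 'rvec': array([ 0.66020808, -2.33881016,  1.52801699]), 'tvec': array([0.45583624, 0.20492177, 0.52430227])} (array([0.19772625, 0.57718759, 0.39042451]), array([ 0.46354793, -0.78091229, -0.41898273]))
{'t': 0.1, 'q': array([-1.22643772e+00,  1.31091762e-01,  1.48921601e+00, -1.72210227e-05,
        1.52302801e+00, -8.53842966e-02]), 'dq': array([-9.71862528e-05, -1.13394824e-03, -3.36592544e-03, -1.97087597e-03,
        3.03611255e-04,  5.30420013e-04]), 'joint_torque': array([ 1.26430881e-03, -5.61344039e+01, -4.93095088e+01,  7.70885730e-02,
        2.91268551e-02, -6.70672648e-05]), 'tool_pos': array([ 0.24981977, -0.54491617,  0.21766366]), 'orientation': array([-3.06766108e+00, -6.69489353e-01,  3.80141441e-04]), 'force': array([-0.24933129,  0.50624038,  0.71017411]), 'wrist_torque': array([0.02610399, 0.00404103, 0.04616973]), 'gripper_force': 0.0, 'opening': 0.09298045106560048}
```

View pics/top0.png

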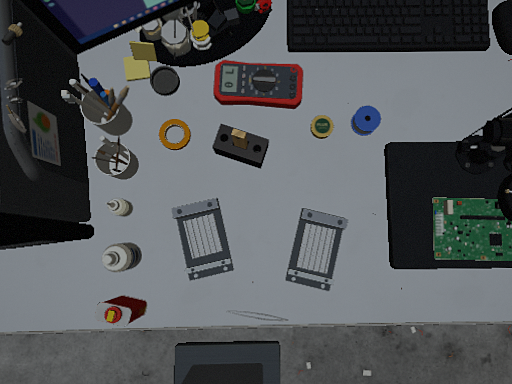

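View pics/side0.png

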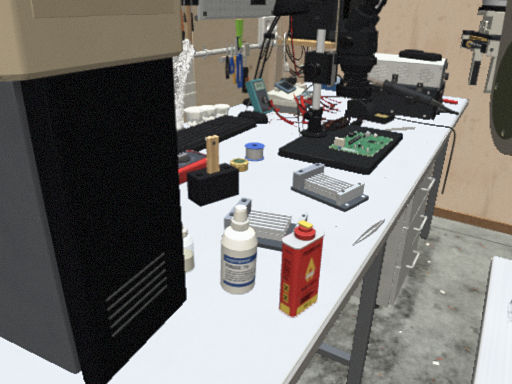

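The top view shows the stand at (241,146) with the bar at (239,135), and jigs at (203,238) and (317,249) with their stop blocks towards +x (image top). Next I'll enlarge those areas.

```bash
python3 - <<'E'
from h import *
im=cv2.imread('pics/top0.png')
a=cv2.resize(im[190:300,165:355],None,fx=4,fy=4,interpolation=cv2.INTER_CUBIC); cv2.imwrite('pics/jigs.png',a)
b=cv2.resize(im[110:180,195:285],None,fx=6,fy=6,interpolation=cv2.INTER_CUBIC)
c=cv2.resize(cv2.imread('pics/side0.png')[125:215,175:265],None,fx=5,fy=5,interpolation=cv2.INTER_CUBIC)
h=max(b.shape[0],c.shape[0]); 
print(b.shape,c.shape)
cv2.imwrite('pics/stand.png',b)
m=eyes.camera_model('top')
for p in [(203,238),(317,249),(241,146)]: print(onz(m,*p,0.03))
E
```

```text
(420, 540, 3) (450, 450, 3)
[ 0.5136554  -0.00743579  0.03      ]
[ 0.48842528 -0.23128828  0.03      ]
[ 0.69746778 -0.08387245  0.03      ]
```

View pics/jigs.png

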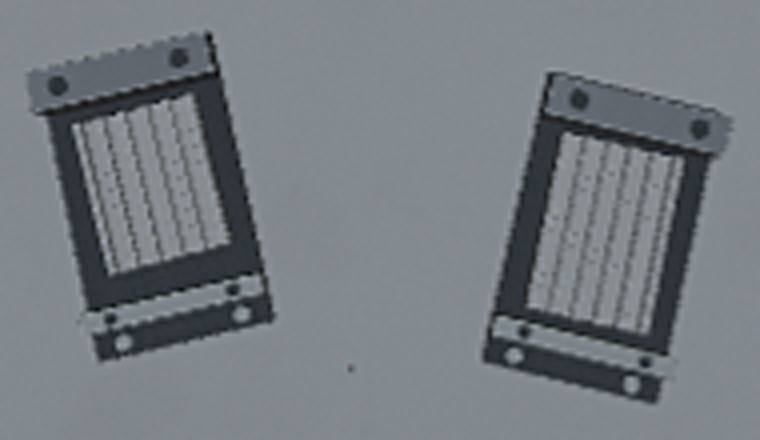

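View pics/stand.png

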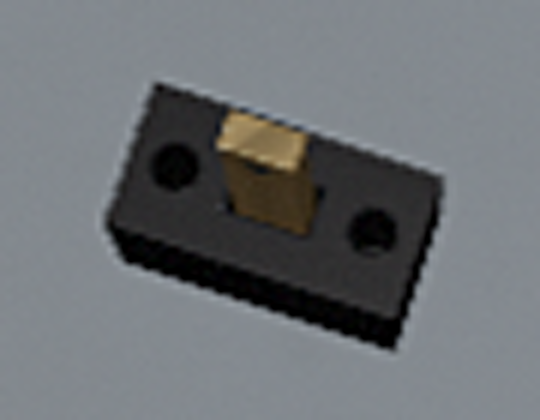

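The left jig (sink x 72–230, y 95–275 in the crop) has clearly the wider gap, so it is the target. The bar top in the stand crop spans (219..307, 112..170).

```bash
python3 - <<'E'
from h import *
m=eyes.camera_model('top')
def J(L,z,o,s): return np.array([onz(m,o[0]+(x+.5)/s-.5,o[1]+(y+.5)/s-.5,z) for x,y in L])
j=(165,190)
st=J([(28,73),(210,33),(217,72),(38,113)],.046,j,4); ra=J([(85,310),(260,275),(266,297),(88,333)],.036,j,4)
si=J([(72,125),(193,95),(230,242),(108,275)],.032,j,4)
ba=J([(98,361),(272,320)],.01,j,4)
sd=J([(158,83),(443,178),(400,318),(108,222)],.06,(195,110),6); br=J([(230,112),(307,133),(298,170),(219,150)],.135,(195,110),6)
bb=J([(233,208),(307,233)],.06,(195,110),6)
np.set_printoptions(precision=4,suppress=True)
for n,a in zip('st ra si ba sd br bb'.split(),(st,ra,si,ba,sd,br,bb)):
    print(n,a[:,:2].round(4).tolist(),'c',a.mean(0)[:2])
    if len(a)==4:
        y=a[0]-a[1]+a[3]-a[2]; x=a[0]-a[3]+a[1]-a[2]
        print('  yaw from y',np.degrees(np.arctan2(-y[0],y[1])),'from x',np.degrees(np.arctan2(x[1],x[0])),'len y',np.linalg.norm(y)/2,'x',np.linalg.norm(x)/2)
q=monitor.read_state(); print(cv2.Rodrigues(q['orientation'])[0])
E
```

```text
st [[0.5726, 0.0514], [0.5908, -0.0369], [0.5716, -0.0402], [0.5531, 0.0463]] c [0.572  0.0051]
  yaw from y 11.87523544322346 from x 12.200084872301739 len y 0.08930787998471432 x 0.01980014159587315
ra [[0.4581, 0.0246], [0.4733, -0.0599], [0.4627, -0.0627], [0.4472, 0.0231]] c [ 0.4603 -0.0187]
  yaw from y 10.197669988939499 from x 11.481199305492819 len y 0.08655340095058615 x 0.010996166542947008
si [[0.5479, 0.0323], [0.5617, -0.0271], [0.4894, -0.045], [0.4745, 0.0143]] c [ 0.5184 -0.0064]
  yaw from y 13.572676727097532 from x 13.894033771791301 len y 0.06108435855643052 x 0.07501769995518524
ba [[0.432, 0.0224], [0.4504, -0.064]] c [ 0.4412 -0.0208]
sd [[0.7361, -0.0462], [0.7032, -0.1389], [0.657, -0.1241], [0.69, -0.0297]] c [ 0.6966 -0.0847]
  yaw from y -19.422941225003616 from x -18.658198277503526 len y 0.09916252261103567 x 0.048754262950466545
br [[0.7053, -0.074], [0.6986, -0.0969], [0.6874, -0.0941], [0.6938, -0.0707]] c [ 0.6963 -0.0839]
  yaw from y -15.781460961256444 from x -15.147414141091161 len y 0.024004921671033158 x 0.011784225093816861
bb [[0.6941, -0.0703], [0.6855, -0.0943]] c [ 0.6898 -0.0823]
[[ 0.9091  0.4166 -0.0006]
 [ 0.4166 -0.9091  0.0016]
 [ 0.0001 -0.0017 -1.    ]]
```

Call:
{"op": "arm_command", "data": {"deltas": [[[2.23, 2.3, 0, 0, 0, 2.42], [2.23, 2.3, 0, 0, 0, 2.42], [2.23, 2.3, 0, 0, 0, 2.42], [2.23, 2.3, 0, 0, 0, 2.42], [2.23, 2.3, 0, 0, 0, 2.42], [2.23, 2.3, 0, 0, 0, 2.42], [2.23, 2.3, 0, 0, 0, 2.42], [2.23, 2.3, 0, 0, 0, 2.42], [2.23, 2.3, 0, 0, 0, 2.42], [2.23, 2.3, 0, 0, 0, 2.42]]], "gripper": 1}}

```text
t: 0.93
tool_pos: [0.4737, -0.314, 0.2182]
orientation: [-2.859, -1.301, 0.001]
force: [0.7, -0.7, -0.1]
opening: 0.0931
gripper_force: 0.0
```

Call:
{"op": "arm_command", "data": {"deltas": [[[2.23, 2.3, 0, 0, 0, 2.42], [2.23, 2.3, 0, 0, 0, 2.42], [2.23, 2.3, 0, 0, 0, 2.42], [2.23, 2.3, 0, 0, 0, 2.42], [2.23, 2.3, 0, 0, 0, 2.42], [2.23, 2.3, 0, 0, 0, 2.42], [2.23, 2.3, 0, 0, 0, 2.42], [2.23, 2.3, 0, 0, 0, 2.42], [2.23, 2.3, 0, 0, 0, 2.42], [2.23, 2.3, 0, 0, 0, 2.42], [0, 0, 0, 0, 0, 0]]]}}

```text
t: 1.85
tool_pos: [0.6982, -0.0802, 0.2167]
orientation: [-2.516, -1.877, -0.001]
force: [1.1, 0.0, 0.5]
opening: 0.093
gripper_force: 0.0
```

```bash
python3 - <<'E'
from h import *
s=monitor.read_state(); R=cv2.Rodrigues(s['orientation'])[0]; print(s['t'],s['tool_pos'],s['q'],R.round(3),s['force'])
m=eyes.camera_model('wrist'); im=eyes.read_camera('wrist'); cv2.imwrite('pics/w1.png',im)
print(m); print(proj(m,[.6963,-.0839,.135]))
E
```

```text
1.85 [ 0.69818097 -0.08020008  0.21674184] [-0.18839826  0.41273354  1.1588005   0.00206212  1.57153843  0.10090727] [[ 0.285  0.958 -0.001]
 [ 0.958 -0.285  0.002]
 [ 0.002 -0.002 -1.   ]] [1.11516367 0.00688665 0.52590615]
{'fx': 305.2567877295425, 'fy': 305.2567877295425, 'cx': 258.3279621598232, 'cy': 194.89793651200407, 'k1': 0.017439707424929098, 'rvec': array([-2.84573503,  0.41487766,  0.05766127]), 'tvec': array([-0.69225429,  0.08695078,  0.42244656])}
[256.96669607 205.07620935]
```

View pics/w1.png

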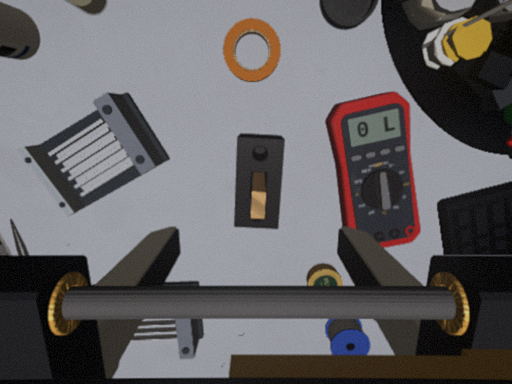

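The wrist picture shows the bar's top at (258,205), within about 1 px of the prediction, and the stand runs parallel to the image axes. I'll go down and grip.

Call:
{"op": "arm_command", "data": {"deltas": [[[-0.1, -0.2, -2, 0, 0, 0], [-0.1, -0.2, -2, 0, 0, 0], [0, 0, -2, 0, 0, 0], [0, 0, -2, 0, 0, 0], [0, 0, -2, 0, 0, 0], [0, 0, -2, 0, 0, 0], [0, 0, -1.5, 0, 0, 0], [0, 0, -1, 0, 0, 0], [0, 0, -0.5, 0, 0, 0], [0, 0, 0, 0, 0, 0], [0, 0, 0, 0, 0, 0]]]}}

```text
t: 2.82
tool_pos: [0.6944, -0.0896, 0.0694]
orientation: [2.525, 1.869, 0.001]
force: [-0.4, 0.0, -0.2]
opening: 0.0934
gripper_force: 0.0
```

Call:
{"op": "arm_command", "data": {"deltas": [[[0, 0, 0, 0, 0, 0], [0, 0, 0, 0, 0, 0], [0, 0, 0, 0, 0, 0], [0, 0, 0, 0, 0, 0], [0, 0, 0, 0, 0, 0], [0, 0, 0, 0, 0, 0], [0, 0, 0, 0, 0, 0], [0, 0, 0, 0, 0, 0], [0, 0, 0, 0, 0, 0], [0, 0, 0, 0, 0, 0], [0, 0, 0, 0, 0, 0], [0, 0, 0, 0, 0, 0]]], "gripper": -1, "squeeze": 45}}

```text
t: 3.82
tool_pos: [0.694, -0.0894, 0.0686]
orientation: [-2.525, -1.869, 0.0]
force: [-0.8, 0.2, -0.0]
opening: 0.0177
gripper_force: 0.0
```

The commanded pose had lagged when I read it, so the grip sits 5 mm off along the bar's width. I'll reopen a little, re-centre and close.

Call:
{"op": "arm_command", "data": {"deltas": [[[0.04, 0.13, -0.1, 0, 0, 0], [0.04, 0.13, -0.1, 0, 0, 0], [0.04, 0.13, 0, 0, 0, 0], [0.04, 0.13, 0, 0, 0, 0], [0, 0, 0, 0, 0, 0], [0, 0, 0, 0, 0, 0], [0, 0, 0, 0, 0, 0]]], "gripper": -0.3}}

```text
t: 4.4
tool_pos: [0.6957, -0.0842, 0.0667]
orientation: [2.525, 1.869, 0.0]
force: [0.2, -0.4, 1.2]
opening: 0.0324
gripper_force: 0.0
```

Call:
{"op": "arm_command", "data": {"deltas": [[[0, 0, 0, 0, 0, 0], [0, 0, 0, 0, 0, 0], [0, 0, 0, 0, 0, 0], [0, 0, 0, 0, 0, 0], [0, 0, 0, 0, 0, 0], [0, 0, 0, 0, 0, 0], [0, 0, 0, 0, 0, 0], [0, 0, 0, 0, 0, 0], [0, 0, 0, 0, 0, 0], [0, 0, 0, 0, 0, 0], [0, 0, 0, 0, 0, 0]]], "gripper": -1, "squeeze": 50}}

```text
t: 5.32
tool_pos: [0.6956, -0.0843, 0.0666]
orientation: [2.525, 1.869, -0.0]
force: [-0.2, -0.1, 0.2]
opening: 0.0117
gripper_force: 50.0
```

Call:
{"op": "arm_command", "data": {"deltas": [[[0, 0, 0.5, 0, 0, 0], [0, 0, 1, 0, 0, 0], [0, 0, 1.5, 0, 0, 0], [0, 0, 2, 0, 0, 0], [0, 0, 2, 0, 0, 0], [0, 0, 2, 0, 0, 0], [0, 0, 2, 0, 0, 0], [0, 0, 0.5, 0, 0, 0], [0, 0, 0, 0, 0, 0]]]}}

```text
t: 6.07
tool_pos: [0.6973, -0.0845, 0.1859]
orientation: [2.522, 1.867, 0.006]
force: [-0.7, -0.3, -1.3]
opening: 0.0114
gripper_force: 50.0
```

Call:
{"op": "arm_command", "data": {"deltas": [[[-1, 0.3, 0, 0, 0, 1.5], [-1.8, 0.6, 0, 0, 0, 2.5], [-2, 0.6, 0, 0, 0, 2.5], [-2, 0.6, 0, 0, 0, 2.5], [-2, 0.6, 0, 0, 0, 2.5], [-2, 0.6, 0, 0, 0, 2.5], [-2, 0.6, 0, 0, 0, 2.5], [-2, 0.6, 0, 0, 0, 2.5], [-2, 0.6, 0, 0, 0, 2.5], [-2, 0.6, 0, 0, 0, 2.5], [-2, 0.6, 0, 0, 0, 2.5], [-1.7, 0.4, 0, 0, 0, 2]]]}}

```text
t: 7.07
tool_pos: [0.4685, -0.0166, 0.1802]
orientation: [-1.983, -2.434, 0.002]
force: [0.1, -0.2, -0.7]
opening: 0.0121
gripper_force: 50.0
```

Call:
{"op": "arm_command", "data": {"deltas": [[[-0.77, 0.12, -2, 0, 0, 1], [0, 0, -2, 0, 0, 0], [0, 0, -2, 0, 0, 0], [0, 0, -1.5, 0, 0, 0], [0, 0, 0, 0, 0, 0], [0, 0, 0, 0, 0, 0], [0, 0, 0, 0, 0, 0]]]}}

```text
t: 7.65
tool_pos: [0.463, -0.016, 0.1071]
orientation: [-1.966, -2.45, -0.0]
force: [-0.4, 0.1, -0.3]
opening: 0.0122
gripper_force: 50.0
```

```bash
python3 - <<'E'
from h import *
s=monitor.read_state(); print(s['t'],s['tool_pos'],s['orientation'],s['force'],s['opening'])
R=cv2.Rodrigues(s['orientation'])[0]; T=s['tool_pos']
c=[]
for n in ('top','wrist','side'):
    m=eyes.camera_model(n); im=eyes.read_camera(n); cv2.imwrite(f'pics/{n}2.png',im)
    print(n,'nose',proj(m,T+R@[0,0,.0617]),'jig',proj(m,[.473,-.016,.036]))
    if n!='wrist':
        u,v=map(int,proj(m,[.50,-.01,.05])); c.append(cv2.resize(im[v-50:v+50,u-50:u+50],(400,400),interpolation=cv2.INTER_CUBIC)); print(u-50,v-50)
cv2.imwrite('pics/c2.png',np.hstack(c))
E
```

```text
7.65 [ 0.46302611 -0.01602525  0.10708282] [-1.96581375e+00 -2.45049587e+00 -1.16517883e-05] [-0.37652186  0.11813895 -0.30823253] 0.012213686134066416
top nose [206.39790416 264.32792572] jig [206.98004785 258.92813115]
152 194
wrist nose [257.28298512 206.76387804] jig [269.21457203 205.74949506]
side nose [298.34922533 217.46943981] jig [292.92370876 220.71235978]
228 161
```

View pics/wrist2.png

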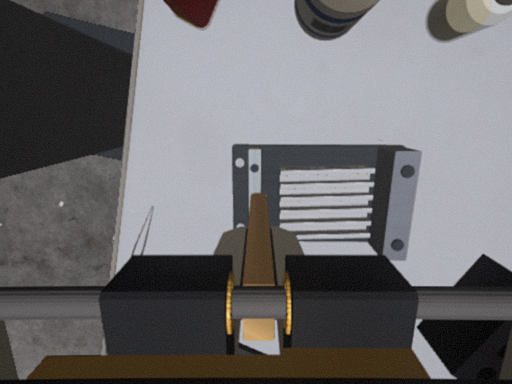

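View pics/c2.png

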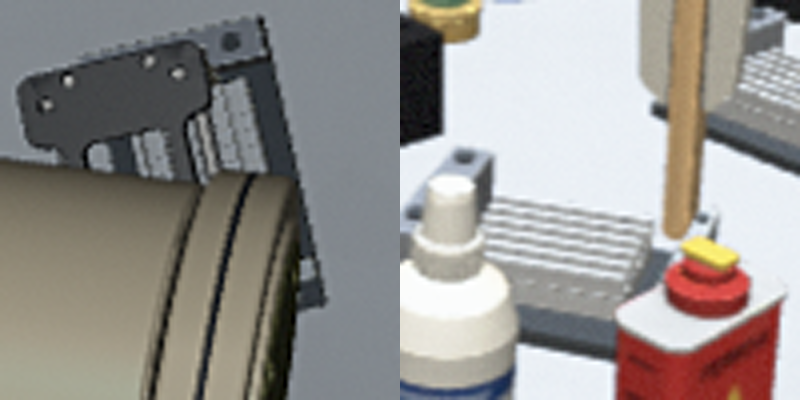

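The bar hangs at rail height, with its nose tip near (258,195) in the wrist view. The rail spans u 249–261 and the sink end is at u≈280. I'll measure those edges precisely.

```bash
python3 - <<'E'
from h import *
im=cv2.imread('pics/wrist2.png'); g=im.astype(int).sum(2)//3
for v in (172,176,180,184,188): print(v,g[v,228:300].tolist(), '|',g[v,368:400].tolist())
b=im[210].tolist(); print([ (u,p) for u,p in enumerate(b) if 240<u<278])
m=eyes.camera_model('wrist'); np.set_printoptions(precision=4,suppress=True)
c,s=np.cos(np.radians(12)),np.sin(np.radians(12))
T=monitor.read_state()['tool_pos']
def rel(u,v,z):
    d=(onz(m,u,v,z)-T)[:2]*1000; return np.array([d[0]*c+d[1]*s,-d[0]*s+d[1]*c]).round(2)
for v in (160,172,188): print(v,'rail out/in',rel(248.5,v,.036),rel(261,v,.036),'sink',rel(280,v,.032))
E
```

```text
172 [183, 186, 183, 164, 111, 65, 63, 66, 64, 66, 66, 70, 69, 63, 71, 70, 67, 61, 61, 62, 110, 170, 182, 170, 148, 137, 127, 134, 147, 161, 172, 173, 149, 87, 60, 59, 64, 66, 67, 60, 67, 65, 66, 66, 67, 66, 60, 67, 65, 67, 63, 63, 115, 179, 187, 186, 185, 186, 182, 187, 185, 177, 186, 184, 185, 184, 184, 185, 186, 185, 188, 185] | [179, 182, 178, 178, 179, 181, 151, 87, 44, 48, 45, 49, 46, 42, 41, 53, 43, 47, 39, 44, 51, 46, 45, 46, 75, 117, 130, 125, 129, 130, 130, 123]
176 [184, 181, 184, 171, 110, 66, 69, 68, 76, 65, 71, 65, 74, 68, 74, 64, 72, 63, 66, 68, 109, 169, 179, 180, 173, 171, 167, 173, 176, 170, 176, 175, 152, 91, 61, 68, 65, 65, 66, 72, 63, 67, 72, 66, 66, 72, 71, 66, 68, 65, 63, 107, 175, 182, 181, 179, 179, 173, 168, 168, 179, 185, 182, 188, 184, 183, 181, 184, 184, 187, 187, 183] | [178, 151, 91, 56, 65, 65, 57, 42, 41, 39, 42, 44, 44, 47, 47, 46, 45, 47, 45, 45, 45, 40, 49, 59, 98, 120, 125, 127, 128, 130, 131, 129]
180 [181, 186, 182, 167, 113, 70, 67, 65, 58, 66, 70, 71, 62, 69, 63, 65, 60, 66, 61, 62, 108, 169, 177, 177, 173, 169, 171, 173, 170, 170, 178, 172, 14
[... 1535 characters left out ...]
, 91]), (254, [46, 69, 86]), (255, [49, 67, 86]), (256, [47, 67, 85]), (257, [42, 64, 79]), (258, [48, 66, 83]), (259, [47, 70, 88]), (260, [46, 63, 83]), (261, [53, 69, 89]), (262, [48, 65, 83]), (263, [47, 64, 82]), (264, [48, 64, 83]), (265, [50, 67, 88]), (266, [41, 63, 80]), (267, [48, 61, 73]), (268, [61, 59, 63]), (269, [67, 67, 59]), (270, [72, 69, 69]), (271, [66, 59, 57]), (272, [65, 58, 55]), (273, [66, 65, 59]), (274, [66, 63, 59]), (275, [68, 61, 61]), (276, [62, 57, 56]), (277, [63, 63, 56])]
160 rail out/in [-7.63 35.6 ] [ 2.19 35.68] sink [17.42 35.17]
172 rail out/in [-7.63 26.02] [ 2.29 26.1 ] sink [17.69 25.43]
188 rail out/in [-7.63 12.91] [ 2.44 13.  ] sink [18.06 12.11]
```

Call:
{"op": "arm_command", "data": {"deltas": [[[0.5, 0, 0, 0, 0, 0], [0.49, 0, 0, 0, 0, 0], [0, 0, 0, 0, 0, 0], [0, 0, 0, 0, 0, 0], [0, 0, 0, 0, 0, 0], [0, 0, -0.3, 0, 0, 0], [0, 0, -0.3, 0, 0, 0], [0, 0, -0.3, 0, 0, 0], [0, 0, -0.3, 0, 0, 0], [0, 0, -0.3, 0, 0, 0], [0, 0, 0, 0, 0, 0], [0, 0, 0, 0, 0, 0]]]}}

```text
t: 8.8
tool_pos: [0.4725, -0.016, 0.0913]
orientation: [-1.965, -2.45, 0.001]
force: [0.1, 0.5, -0.4]
opening: 0.0122
gripper_force: 50.0
```

```bash
python3 - <<'E'
from h import *
s=monitor.read_state(); print(s['t'],s['tool_pos'],s['force'],s['wrist_torque'])
im=eyes.read_camera('wrist'); cv2.imwrite('pics/wrist3.png',im); b=eyes.read_camera('side'); cv2.imwrite('pics/side3.png',b)
a=cv2.resize(im[130:250,210:330],(400,400),interpolation=cv2.INTER_CUBIC); c=cv2.resize(b[170:260,228:328],(400,400),interpolation=cv2.INTER_CUBIC)
cv2.imwrite('pics/c3.png',np.hstack([a,c]))
E
```

```text
8.8 [ 0.47252655 -0.0159821   0.09126395] [ 0.13389566  0.47328548 -0.40861967] [-0.0414779  -0.1180401   0.04686434]
```

View pics/c3.png

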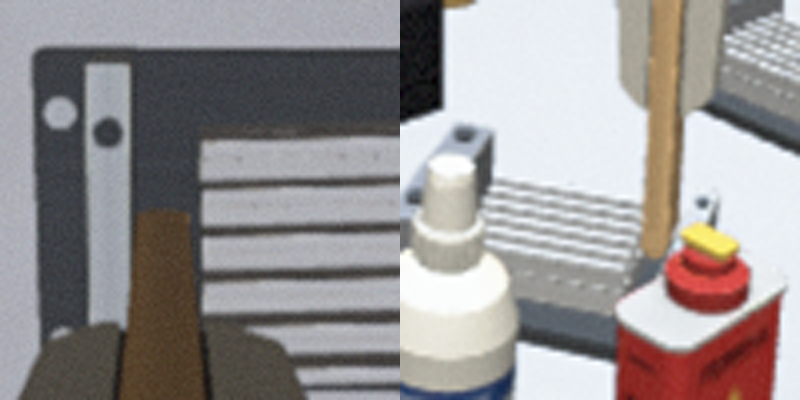

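The crop shows the nose at x 137–190, between the rail edge (131) and the sink edge (200), with no contact force. I'll lower it the rest of the way.

Call:
{"op": "arm_command", "data": {"deltas": [[[0, 0, -0.3, 0, 0, 0], [0, 0, -0.3, 0, 0, 0], [0, 0, -0.3, 0, 0, 0], [0, 0, -0.3, 0, 0, 0], [0, 0, -0.2, 0, 0, 0], [0, 0, -0.2, 0, 0, 0], [0, 0, 0, 0, 0, 0], [0, 0, 0, 0, 0, 0], [0, 0, 0, 0, 0, 0]]]}}

```text
t: 9.65
tool_pos: [0.4729, -0.016, 0.0757]
orientation: [1.966, 2.45, 0.0]
force: [1.4, -0.2, -0.8]
opening: 0.0117
gripper_force: 50.0
```

Call:
{"op": "arm_command", "data": {"deltas": [[[0.1, 0.021, 0, 0, 0, 0], [0.1, 0.021, 0, 0, 0, 0], [0.1, 0.021, 0, 0, 0, 0], [0.1, 0.021, 0, 0, 0, 0], [0.1, 0.021, 0, 0, 0, 0], [0.1, 0.021, 0, 0, 0, 0], [0.1, 0.021, 0, 0, 0, 0], [0, 0, 0, 0, 0, 0], [0, 0, 0, 0, 0, 0], [0, 0, 0, 0, 0, 0], [0, 0, 0, 0, 0, 0]]]}}

```text
t: 10.57
tool_pos: [0.4799, -0.0146, 0.0757]
orientation: [1.966, 2.45, 0.0]
force: [-0.6, 0.3, -0.4]
opening: 0.0118
gripper_force: 50.0
```

Call:
{"op": "arm_command", "data": {"deltas": [[[0.05, 0.01, 0, 0, 0, 0], [0.05, 0.01, 0, 0, 0, 0], [0.05, 0.01, 0, 0, 0, 0], [0.05, 0.01, 0, 0, 0, 0], [0, 0, 0, 0, 0, 0], [0, 0, 0, 0, 0, 0], [0, 0, 0, 0, 0, 0], [0, 0, 0, 0, 0, 0]]]}}

```text
t: 11.23
tool_pos: [0.4819, -0.0142, 0.0756]
orientation: [1.966, 2.45, 0.0]
force: [-0.1, 0.9, -0.0]
opening: 0.0122
gripper_force: 50.0
```

Call:
{"op": "arm_command", "data": {"deltas": [[[0.05, 0.01, 0, 0, 0, 0], [0, 0, 0, 0, 0, 0], [0.05, 0.01, 0, 0, 0, 0], [0, 0, 0, 0, 0, 0], [0, 0, 0, 0, 0, 0], [0, 0, 0, 0, 0, 0], [0, 0, 0, 0, 0, 0]]]}}

```text
t: 11.82
tool_pos: [0.4829, -0.014, 0.0756]
orientation: [1.966, 2.45, 0.0]
force: [0.2, -0.1, -1.0]
opening: 0.0119
gripper_force: 50.0
```

Call:
{"op": "arm_command", "data": {"deltas": [[[0.05, 0.01, 0, 0, 0, 0], [0, 0, 0, 0, 0, 0], [0.05, 0.01, 0, 0, 0, 0], [0, 0, 0, 0, 0, 0], [0, 0, 0, 0, 0, 0], [0, 0, 0, 0, 0, 0], [0, 0, 0, 0, 0, 0]]]}}

```text
t: 12.4
tool_pos: [0.4831, -0.0138, 0.0754]
orientation: [-1.965, -2.45, 0.002]
force: [-5.4, -1.1, 2.0]
opening: 0.0116
gripper_force: 50.0
```

The force is now rising to 5.5 N at the travel I expected for contact with the stop. I'll press further and check.

Call:
{"op": "arm_command", "data": {"deltas": [[[0.05, 0.01, 0, 0, 0, 0], [0, 0, 0, 0, 0, 0], [0.05, 0.01, 0, 0, 0, 0], [0, 0, 0, 0, 0, 0], [0, 0, 0, 0, 0, 0], [0, 0, 0, 0, 0, 0], [0, 0, 0, 0, 0, 0], [0, 0, 0, 0, 0, 0]]]}}

```text
t: 13.07
tool_pos: [0.4833, -0.0137, 0.0751]
orientation: [-1.964, -2.449, 0.003]
force: [-8.8, -1.5, 2.7]
opening: 0.0116
gripper_force: 50.0
```

```bash
python3 - <<'E'
from h import *
s=monitor.read_state(); print(s['t'],s['tool_pos'],s['force'],s['wrist_torque'])
print(cv2.Rodrigues(s['orientation'])[0].round(4).tolist())
im=eyes.read_camera('wrist'); cv2.imwrite('pics/wrist4.png',im); b=eyes.read_camera('side'); cv2.imwrite('pics/side4.png',b)
a=cv2.resize(im[110:260,210:410],(533,400),interpolation=cv2.INTER_CUBIC); c=cv2.resize(b[165:265,228:294],(264,400),interpolation=cv2.INTER_CUBIC)
cv2.imwrite('pics/c4.png',np.hstack([a,c]))
E
```

```text
13.0667 [ 0.48333191 -0.01368543  0.07508224] [-8.80223659 -1.54894683  2.68804174] [-0.37402444  1.80135106 -0.03610588]
[[-0.2169, 0.9762, -0.0033], [0.9762, 0.2169, -0.0002], [0.0006, -0.0033, -1.0]]
```

View pics/c4.png

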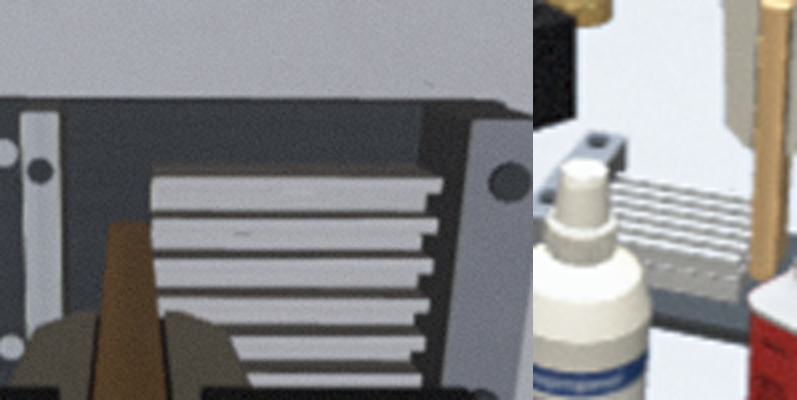

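The crop shows the sink's ends parallel to the rail and the stop, and the bar upright in the gap. I'll press about 1 mm more, then check flushness numerically.

Call:
{"op": "arm_command", "data": {"deltas": [[[0.05, 0.01, 0, 0, 0, 0], [0, 0, 0, 0, 0, 0], [0.05, 0.01, 0, 0, 0, 0], [0, 0, 0, 0, 0, 0], [0, 0, 0, 0, 0, 0], [0, 0, 0, 0, 0, 0], [0, 0, 0, 0, 0, 0], [0, 0, 0, 0, 0, 0], [0, 0, 0, 0, 0, 0], [0, 0, 0, 0, 0, 0]]]}}

```text
t: 14.0
tool_pos: [0.4835, -0.0136, 0.0748]
orientation: [-1.963, -2.447, 0.006]
force: [-10.5, -1.8, 4.1]
opening: 0.0117
gripper_force: 50.0
```

```bash
python3 - <<'E'
from h import *
s=monitor.read_state(); print(s['t'],s['tool_pos'],s['force'],s['wrist_torque'])
m=eyes.camera_model('wrist'); im=eyes.read_camera('wrist'); cv2.imwrite('pics/wrist5.png',im)
g=cv2.cvtColor(im,cv2.COLOR_BGR2GRAY).astype(float)
O=np.array([.5137,-.0073]); a=np.radians(12); c,sn=np.cos(a),np.sin(a)
def jig(u,v,z):
    d=(onz(m,u,v,z)[:2]-O)*1000; return np.array([d[0]*c+d[1]*sn,-d[0]*sn+d[1]*c]).round(1).tolist()
def cross(v,lo,hi,rise,th):
    for u in range(lo,hi):
        p,q=g[v,u],g[v,u+1]
        if (q>th>=p) if rise else (q<=th<p): return u+(th-p)/(q-p)
for v in range(178,250,6):
    r=cross(v,228,240,False,115); l=cross(v,255,285,True,115); e=cross(v,360,385,False,110); t=cross(v,376,398,True,85)
    print(v,[jig(x,v,z) if x else None for x,z in ((r,.036),(l,.032),(e,.032),(t,.046))])
m=eyes.camera_model('top'); im=eyes.read_camera('top'); old=cv2.imread('pics/top0.png')
print('other jig diff',cv2.absdiff(im,old)[225:285,285:350].mean())
E
```

```text
14.0 [ 0.48347594 -0.01357061  0.07475801] [-10.5021237   -1.8382613    4.14937194] [-0.55234241  2.4397041  -0.00611076]
178 [[-49.5, 28.5], [-25.4, 27.8], [50.9, 28.5], [50.9, 31.6]]
184 [[-49.2, 24.2], [-25.6, 23.5], [47.1, 24.2], [50.9, 27.6]]
190 [[-49.2, 19.9], None, None, [50.8, 23.5]]
196 [[-49.2, 15.6], [-25.2, 14.7], [50.9, 15.5], [51.0, 19.4]]
202 [[-49.2, 11.2], [-24.9, 10.3], [47.2, 11.0], [51.0, 15.3]]
208 [[-49.2, 6.8], [-24.5, 5.8], [50.9, 6.6], [50.9, 11.1]]
214 [[-49.3, 2.3], [-24.0, 1.2], [47.2, 2.0], [51.0, 6.8]]
220 [[-49.3, -2.2], None, None, [51.0, 2.6]]
226 [[-49.4, -6.8], [-23.0, -8.1], [51.1, -7.2], [51.0, -1.8]]
232 [None, None, None, [51.0, -6.2]]
238 [None, None, [51.1, -16.7], [51.1, -10.6]]
244 [None, None, [47.2, -21.5], [51.0, -15.1]]
other jig diff 1.1923931623931623
```

```bash
python3 -c "
from plant import ticket; print(ticket.close_job())"
```

```text
the job is handed in; nothing more can be done
None
```

I handed the job in at about 14 s with the bar held upright in the wide-gap jig, nose about 3 mm above the base. It is pressing sink_1 square and flush against its stop at about 11 N, and the other heat sink is untouched.

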